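# Light the specimen: lamp on, shutter lever past half to full open

### The job

Get the cork in the glass dish lit for inspection: press the rocker switch of the cold-light source on while its shutter is still closed, so that the lamp starts in the dark, then push the shutter lever across, over its half-open click, until it rests at the fully open stop. Only press and push: pick nothing up, do not shove the light source along the bench, and leave the dish, cork and roll of tape where they are.

Things in the scene. Friction and masses are not known exactly. Their poses are not given: they have to be found in the camera images.
- light_source: Light-grey case, 200 mm deep (x) by 250 wide (y), loose on rubber feet, 3.6 kg. Origin: centre of its underside; x from its front (control side, nearest the robot) to its back, y to its left, z up. Its front half is a flat control deck 82 mm above the bench; the hood behind (x > 2 mm) is 98 mm high. Two swan necks, up to 275 mm high, rise from the hood at y = +88 mm and lean left over the dish.
- shutter_lever (a joint): Angle of the shutter lever (rad): 0 closed, leaning 0.42 rad to the case's left; 0.42 half-open click, upright, stays there; 0.84 fully open stop, leaning to the right. Axis: along the case's x through (-46, -58, 52) mm in its frame. A sprung detent draws it into these three: about 7 N at the knob to leave closed, and again to leave half; past about 0.67 it snaps to the open stop and stays.
- lever_knob (a point): Centre of the lever's knob: black cylinder, 17 mm in diameter, 28 long, lying along the case's x at the end of a flat steel bar, 84 mm from the pivot; 47 mm (leaning) to 54 mm (upright) above the deck. Below it dark cheeks stand 16 mm above the deck over 70 mm of width. From closed to open it moves 69 mm from the case's left to its right.
- lamp_rocker (a joint): Angle of the rocker switch (rad): 0 off (far half up), 0.32 on (far half down, red flank showing at the near end). Snaps over about half-way and stays; about 5 N on the far half.
- rocker_on_half (a point): Point on top of the rocker's far half (away from the robot, white dot), the place to press: 10 mm behind its pivot, about 12 mm above the deck when off; goes down 3 mm. The rocker is black, 34 mm long along the case's x, 22 wide, centred at x = -46, y = +58 mm in the case's frame; its bezel stands 3 mm above the deck.
- dish_center (a point): Centre, half-way up, of the clear glass dish, 78 mm across and 15 mm high, which stands under the lamps left of the case. A bystander.
- cork_center (a point): Centre, half-way up, of the cork, 27 mm across and 26 mm high, standing in the dish. A bystander.
- tape_center (a point): Centre, half-way up, of the roll of masking tape, 98 mm across and 25 mm high, lying flat on the bench right of the case. A bystander.

How it is judged (in metres and radians):
On the way, in this order (a step that is already met when the one before it is completed fails the run):
1. the lamp is switched on while the shutter lever is still at its closed end (value of joint lamp_rocker above 0.27 rad and value of joint shutter_lever below 0.15 rad), for 0.2 s.
2. the shutter lever is at the fully open stop (value of joint shutter_lever above 0.78 rad), for 0.2 s.
At the end, for the whole second after the job is handed in: The rocker is on (beyond 0.27 rad), the shutter lever rests at its fully open stop (beyond 0.78 of 0.84 rad), the light source stands within 20 mm of where it was, and dish, cork and roll of tape within 15 mm of where they were (value of joint lamp_rocker above 0.27 rad and value of joint shutter_lever above 0.78 rad and distance of light_source from where it was at the start of the episode below 0.02 m and linear speed of light_source below 0.01 m/s and distance of each of dish_center, cork_center, tape_center from where it was at the start of the episode below 0.015 m); the robot touches nothing.
It fails at once if the shutter leaves its closed end before the lamp is on (value of joint shutter_lever above 0.2 rad and value of joint lamp_rocker below 0.1 rad).
It fails at once if the light source is lifted or tipped (height (world z) of light_source above 0.01 m or angle between light_source's own z axis and vertical above 0.08 rad).
It fails at once if the light source is shoved along the bench (distance of light_source from where it was at the start of the episode above 0.02 m).
It fails at once if the dish, cork or tape is lifted, carried or knocked aside (distance of any of dish_center, cork_center, tape_center from where it was at the start of the episode above 0.015 m).
It also fails if it takes over 38 s, if anything falls off the work surface, if the arm or the gripper's body presses on something with over 40 N, if the wrist force passes 120 N, or if a joint passes its speed limit or range.

### The arm

A 6-joint arm with a two-finger parallel gripper is mounted at the origin on a cart in front of the work surface, level with it; the furniture and walls round the work are solid. World frame = base frame: x ahead of the robot, y to its left, z up, the work surface at z = 0. Lengths are in mm, angles in rad, forces in N, time in s.
With the tool pointing down it reaches from about 300 to 875 mm from the base axis. Payload 6.4 kg.
Tool frame: the origin (TCP) lies at the very end of the fingers, on their centre line; the grasp point (between the pads) lies 19 mm behind it; z points along the fingers, y is the direction in which the jaws open and shut (so a half turn about z gives the same grasp; the last joint's range is limited). The gripper opens to 88 mm and grips with 3 to 60 N. Pads are 18 mm wide; open, the fingers measure 123 mm over their backs; the gripper's body (75 mm by 187 mm) begins 45 mm behind the grasp point.
Start: joints at [-0.206, 0.181, 1.607, -0, 1.354, -0.206], TCP at [575.014, 0.015, 238.714] pointing down, gripper open.
Joint ranges: [-2.99, 2.99], [-0.89, 2.07], [0.3, 2.58], [-1.14, 4.28], [0, 2.63], [-3.12, 3.12]. Speed limits (rad/s): [2.57, 2.57, 3.01, 3.14, 3.14, 3.14].

### API

Orientations are given as a rotation vector (axis times angle).
In Python, from workcell import arm, viewer, job gives the robot as it stands.
- The arm moves only by the tool carry_out, never from a script. Its argument "plan" is a list of rows, each an object with "linear": the shift along the tool's x, y, z in m, a list of three; "twist": the turn about the tool's z in degrees. In form: [{"linear": [tx, ty, tz], "twist": twist}, ...]. A call has 1 to 8 rows; each row shifts and turns the commanded pose from where the row before left it, along the tool's axes as they then stand; what a row does not reach is not made up. A row lasts 1/10 s, in which the tool goes at most 50 mm and 8.59 degrees, less where a joint would pass 70% of its speed; a pose out of reach is approached as far as the arm can. A call with a gripper value outside its range is refused whole. "gripper" is the opening, from 0 (shut) to 1 (fully open), set as the call begins (left out, the last holds). The fingers move at their own pace and stop on an object; the grip force is fixed at half the most. Time passes only in rows, so rows that do not move let the fingers close. It gives the time, the measured TCP pose, the force and the opening at its end, in the units of the state.
- arm.sense(): the state, without advancing time (a new reading comes with each control period).
- viewer.get_image(name): name is "scene" or "side" or "wrist"; returns a dict with "image" (420x560x3 uint8, red, green, blue), "mtx" (3x3 intrinsics, pixels), "k1" (the pictures are not rectified: a ray, as slopes to the right and down, at radius r is drawn at 1 + k1 r^2 times it, then the intrinsics apply), "rvec" (rotation vector, rad) and "tvec" (3), from world to camera coordinates, as OpenCV has them; the wrist camera has in their place "hand_eye" (4x4, takes a point from camera to tool coordinates, whose origin is the TCP and whose axes are the flange's). Camera axes: x right, y down, z forward; pixel columns grow to the right and rows downward; lengths in mm; the calibration is good to about 2 mm. A picture is of the moment at which its call begins: read the wrist's pose just before it. There is no depth.
- job.hand_in(): hands the job in, once; it reports no verdict.
The state is a dict: "time": time; "qpos": joint angles; "joint_velocities": joint speeds; "joint_torque": joint torques, N m; "eef_pos": TCP position; "tcp_rot": TCP orientation; "ft_force": force on the tool from outside, world axes, zero at the start; "moment": the same for the moment, N m; "gripper_width": finger opening in mm.
Only numpy, scipy, OpenCV 4.12 (cv2) and the standard library are available. Lean on these libraries where they do the work, as an engineer would, in place of code of your own. Each camera call takes 0.05 s, during which the arm holds its last target. There are 200 camera calls.

## Working session

There is one attempt and no reset: what is moved stays moved. The work goes in short steps, Python scripts to look and compute and a tool call to move; the robot and the scene stay as the last step left them, time stands still between calls to the robot, and variables do not carry over. Pictures are saved under pics/ and viewed, about 8 in all and at most 12, crops included, and the job is handed in when it is done.

Besides the shell and the picture viewer there is one more tool, called after "Call:" as name([rows], argument=value, ...), one row to a line, values as JSON. carry_out: Moves the arm, as the interface text tells. Its arguments: {"type":"object","properties":{"plan":{"type":"array"},"gripper":{"type":"number"}},"required":["plan"]}

```bash
mkdir -p pics; cat > h.py <<'E'
import numpy as np, cv2, pickle
from workcell import arm, viewer, job
R=lambda v: cv2.Rodrigues(np.array(v,float))[0]
def grab(n):
    s=arm.sense(); d=viewer.get_image(n); d=dict(d); d['s']=s
    if 'hand_eye' in d:
        T=np.eye(4); T[:3,:3]=R(s['tcp_rot']); T[:3,3]=s['eef_pos']
        W=np.linalg.inv(T@np.array(d['hand_eye'])); d['Rc'],d['t']=W[:3,:3],W[:3,3]
    else: d['Rc'],d['t']=R(d['rvec']),np.array(d['tvec'],float).ravel()
    return d
def proj(d,P):
    c=np.atleast_2d(P)@d['Rc'].T+d['t']; u=c[:,:2]/c[:,2:]; r2=(u**2).sum(1,keepdims=True)
    K=np.array(d['mtx']); u=u*(1+d['k1']*r2); return u@K[:2,:2].T+K[:2,2]
def ray(d,px,z):
    K=np.array(d['mtx']); u=cv2.undistortPoints(np.array([[px]],float),K,np.array([d['k1'],0,0,0],float))[0,0]
    v=d['Rc'].T@np.array([u[0],u[1],1]); o=-d['Rc'].T@d['t']; return o+v*(z-o[2])/v[2]
def save(d,f): cv2.imwrite('pics/'+f,d['image'][:,:,::-1])
E
python3 - <<'E'
from h import *
ds={n:grab(n) for n in('scene','side','wrist')}
pickle.dump(ds,open('d0.pkl','wb'))
for n,d in ds.items(): save(d,n+'0.png'); print(n,'cam pos',-d['Rc'].T@d['t'],d['k1'])
print(ds['wrist']['s'])
E
```

```text
scene cam pos [-162.06919127 -586.79572568  665.11031162] 0.014860006472190566
side cam pos [135.85001188 920.82237132 456.44392962] -0.05482338701633703
wrist cam pos [575.08116449  77.33072324 383.25015978] -0.09731217312181903
{'time': 0.1, 'qpos': array([-2.06290899e-01,  1.81460365e-01,  1.60786292e+00,  1.44212399e-05,
        1.35377718e+00, -2.06301198e-01]), 'joint_velocities': array([ 0.00045204, -0.00166733, -0.0021084 ,  0.00081093,  0.00035934,
       -0.00138304]), 'joint_torque': array([ 1.29169843e-03, -4.34824562e+01, -3.42694116e+01,  7.03934091e-02,
        3.40874540e-02,  2.31206508e-05]), 'eef_pos': array([5.74545919e+02, 1.22244002e-01, 2.37925600e+02]), 'tcp_rot': array([-2.22053551e+00, -2.22055146e+00,  1.27717228e-03]), 'ft_force': array([-0.36699174, -0.65018137,  0.56598849]), 'moment': array([-0.05540712,  0.02359251, -0.02188159]), 'gripper_width': 88.12004916921983}
```

View pics/scene0.png

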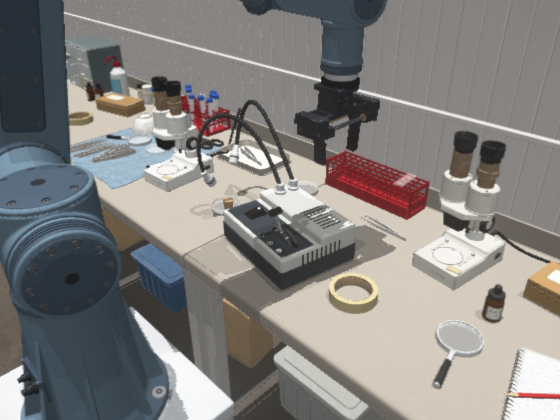

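View pics/side0.png

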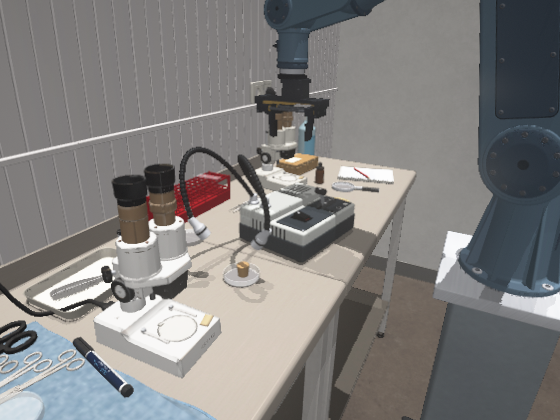

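View pics/wrist0.png

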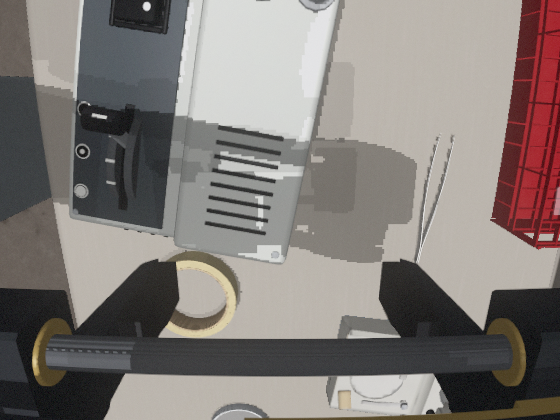

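The case lies under the wrist camera, turned by a few degrees. In the wrist view the front-right deck corner is near (72,216), the rear-right hood corner near (284,262), the rocker dot near (147,6) and the black knob near (105,118). Next I'll fit its pose.

```bash
cat >> h.py <<'E'
from scipy.optimize import least_squares
def toW(p,P):
    c,s=np.cos(p[2]),np.sin(p[2]); P=np.atleast_2d(np.array(P,float))
    return np.c_[p[0]+c*P[:,0]-s*P[:,1],p[1]+s*P[:,0]+c*P[:,1],P[:,2]]
KN=[-46,-58+84*np.sin(.42),52+84*np.cos(.42)]
E
python3 - <<'E'
from h import *
ds=pickle.load(open('d0.pkl','rb')); d=ds['wrist']
M=np.array([[-100,-125,82],[100,-125,98],[2,-125,98],[-36,58,94]]); px=np.array([[72,216],[284,262],[177,245],[147,6]])
f=least_squares(lambda p:(proj(d,toW(p,M))-px).ravel(),[550,0,-.1],x_scale=[100,100,.1]); p=f.x; print(p,f.fun.round(1))
S=[]
BOX=[[x,y,0 if 0 else z] for x,z in((-100,82),(2,82),(2,98),(100,98)) for y in(-125,125)]
for n in('scene','side','wrist'):
    d=ds[n]; im=d['image'][:,:,::-1].copy()
    cx,cy,w={'scene':(270,190,95),'side':(270,210,95),'wrist':(0,0,0)}[n]
    sc=4 if w else 1.4
    x0,y0,x1,y1=(cx-w,cy-w,cx+w,cy+w) if w else (0,0,400,280)
    im=cv2.resize(im[y0:y1,x0:x1],None,fx=sc,fy=sc,interpolation=cv2.INTER_CUBIC)
    for P,c in [(q,(0,0,255)) for q in BOX]+[([-36,58,94],(255,0,255)),(KN,(0,255,0)),([-60,KN[1],KN[2]],(0,255,0)),([-32,KN[1],KN[2]],(0,255,0))]:
        u=(proj(d,toW(p,P))[0]+.5-[x0,y0])*sc
        cv2.drawMarker(im,tuple(int(a) for a in u),c,0,12,1)
    cv2.imwrite(f'pics/{n}_o.png',im)
a=cv2.imread('pics/scene_o.png');b=cv2.imread('pics/side_o.png')
cv2.imwrite('pics/ov1.png',cv2.resize(np.hstack([a[100:,:],b[100:,:]]),(0,0),fx=.52,fy=.52) if 0 else np.hstack([a[100:700,150:550],b[100:700,150:550]]))
E
```

```text
[ 5.07559502e+02  8.05091715e+01 -1.66315728e-01] [-7.   4.7  7.6  3.  -2.7  1.7  0.8 -5.9]
```

View pics/ov1.png

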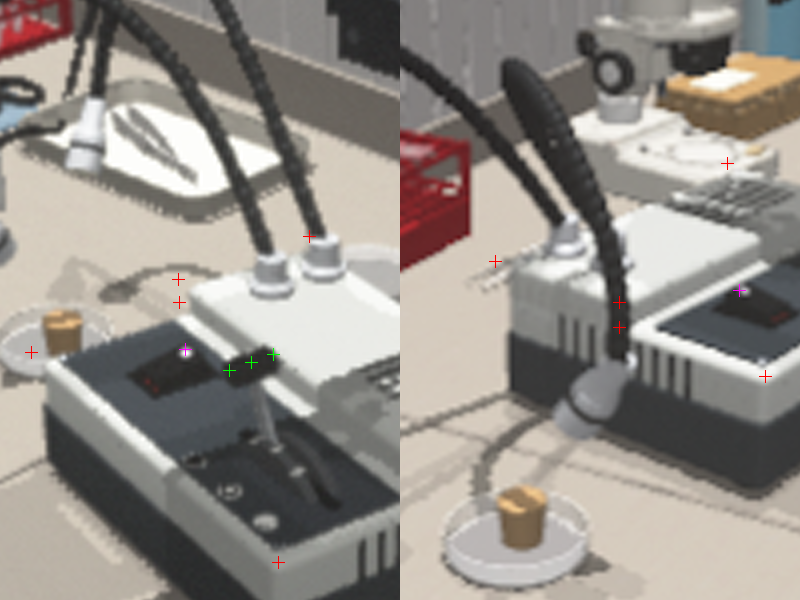

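View pics/wrist_o.png

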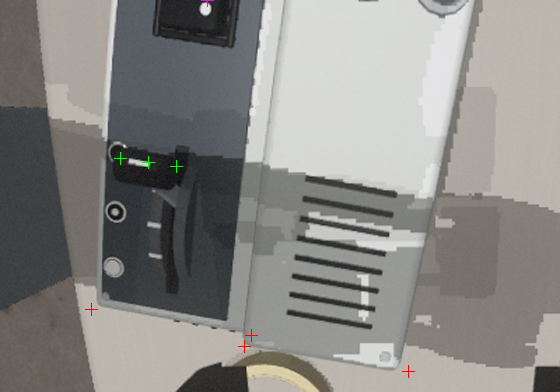

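The overlay shows the estimate is close at the dot and knob, but the yaw is off: the corner marks miss by up to 10 px. I'll refit over all three views with the points read from these crops.

```bash
python3 - <<'E'
from h import *
ds=pickle.load(open('d0.pkl','rb'))
sc=lambda u,v:[175+(150+u)/4-.5,95+(100+v)/4-.5]
sd=lambda u,v:[175+(150+u-400)/4-.5,115+(100+v)/4-.5]
wr=lambda u,v:[u/1.4-.5,v/1.4-.5]
DOT=[-36,58,94]; e=3
obs=[('scene',DOT,sc(187,352)),('scene',KN,sc(252,362)),('scene',[-100+e,125-e,82],sc(50,363)),('scene',[-100+e,-125+e,82],sc(278,548)),
('side',DOT,sd(743,291)),('side',[-100+e,125-e,82],sd(765,360)),('side',[100-e,125-e,98],sd(513,262)),
('wrist',DOT,wr(205,9)),('wrist',KN,wr(148,167)),('wrist',[-100+e,-125+e,82],wr(100,302)),('wrist',[100-e,-125+e,98],wr(399,364)),('wrist',[2+e,-125+e,98],wr(248,340))]
def fun(p): return np.concatenate([(proj(ds[n],toW(p,P))[0]-q) for n,P,q in obs])
f=least_squares(fun,[507,80,-.1],x_scale=[100,100,.1],loss='soft_l1'); p=f.x; print(p)
for (n,P,q),r in zip(obs,fun(p).reshape(-1,2)): print(n,P,r.round(1))
for nm in ('scene','side','wrist'):
  g=least_squares(lambda p:np.concatenate([(proj(ds[n],toW(p,P))[0]-q) for n,P,q in obs if n==nm]),p,x_scale=[100,100,.1]);print(nm,g.x)
np.save('p.npy',p)
print('dot',toW(p,DOT),'knob',toW(p,KN),'pivot',toW(p,[-46,-58,52]))
for n,P,q in obs:
  if P is DOT: print(n,'dot ray',ray(ds[n],q,94))
  if P is KN: print(n,'knob ray',ray(ds[n],q,KN[2]))
# lamp head triangulation: scene full (207,178)=front? ; side (262,240)
def tri(a,b):
  A=[];B=[]
  for n,q in(('scene',a),('side',b)):
    d=ds[n];o=-d['Rc'].T@d['t'];v=ray(d,q,0)-o;v/=np.linalg.norm(v);Pm=np.eye(3)-np.outer(v,v);A.append(Pm);B.append(Pm@o)
  A=np.array(A);B=np.array(B);X=np.linalg.solve(A.sum(0),B.sum(0));return X.round(0),[np.linalg.norm(a@X-b).round(1) for a,b in zip(A,B)]
print('lamp front',tri((208,172),(258,240))); print('lamp front vs back',tri((208,172),(198,230)))
print('lamp2',tri((233,155),(198,230)), tri((233,155),(258,240)))
print('neck bases',tri(sc(270,270),sd(610,250)),tri(sc(322,250),sd(567,235)))
print('neck tops',tri((205,125),(248,155)),tri((255,102),(200,150)))
E
```

```text
[ 5.06449551e+02  7.91366969e+01 -1.67205990e-01]
scene [-36, 58, 94] [-0.2 -0.2]
scene [-46, np.float64(-23.748121942996107), np.float64(128.6994709862339)] [0.  0.5]
scene [-97, 122, 82] [-2.8 -2.1]
scene [-97, -122, 82] [0.6 2.8]
side [-36, 58, 94] [-0.4 -0.3]
side [-97, 122, 82] [0.4 3.2]
side [97, 122, 98] [-2.1 -0.2]
wrist [-36, 58, 94] [ 0.6 -3.7]
wrist [-46, np.float64(-23.748121942996107), np.float64(128.6994709862339)] [-1.2 -1.3]
wrist [-97, -122, 82] [-3.7  4.2]
wrist [97, -122, 98] [2.7 3.3]
wrist [5, -122, 98] [0.2 3.1]
scene [ 5.08592494e+02  7.92247434e+01 -1.77306692e-01]
side [ 5.06826725e+02  7.22833796e+01 -1.81433089e-01]
wrist [ 5.06542914e+02  7.95975693e+01 -1.65865880e-01]
dot [[480.60444242 142.31921314  94.        ]] knob [[457.13873316  63.37546145 128.69947099]] pivot [[451.438263    29.60127323  52.        ]]
scene dot ray [480.26667633 141.28843638  94.        ]
scene knob ray [458.52276804  64.82036511 128.69947099]
side dot ray [479.00779605 143.69309321  94.        ]
wrist dot ray [480.04337016 139.78620559  94.        ]
wrist knob ray [457.87027905  62.47778373 128.69947099]
lamp front (array([481., 335., 110.]), [np.float64(5.9), np.float64(5.9)])
lamp front vs back (array([551., 398., 105.]), [np.float64(34.9), np.float64(34.9)])
lamp2 (array([597., 371., 114.]), [np.float64(0.1), np.float64(0.1)]) (array([518., 307., 122.]), [np.float64(40.2), np.float64(40.2)])
neck bases (array([563., 158., 109.]), [np.float64(0.5), np.float64(0.5)]) (array([599., 150., 111.]), [np.float64(1.8), np.float64(1.8)])
neck tops (array([493., 329., 258.]), [np.float64(18.2), np.float64(18.2)]) (array([629., 312., 265.]), [np.float64(2.5), np.float64(2.5)])
```

Call:
carry_out([
  {"linear": [0, 0, 0], "twist": 4.8},
  {"linear": [0, 0, 0], "twist": 4.8},
  {"linear": [0.021, -0.028, 0], "twist": 0},
  {"linear": [0.021, -0.028, 0], "twist": 0},
  {"linear": [0.021, -0.028, 0], "twist": 0},
  {"linear": [0.021, -0.028, 0], "twist": 0},
  {"linear": [0.02, -0.028, 0], "twist": 0},
  {"linear": [0.02, -0.027, 0], "twist": 0},
], gripper=1)

```text
time: 0.95
eef_pos: [429.7, 151.0, 238.5]
tcp_rot: [-2.399, -2.027, 0.0]
ft_force: [0.7, 0.7, 0.4]
gripper_width: 87.9
```

Call:
carry_out([
  {"linear": [0, 0, 0.03], "twist": 0},
  {"linear": [0, 0, 0.03], "twist": 0},
  {"linear": [0, 0, 0.03], "twist": 0},
  {"linear": [0, 0, 0.02], "twist": 0},
  {"linear": [0, 0, 0], "twist": 0},
  {"linear": [0, 0, 0], "twist": 0},
])

```text
time: 1.55
eef_pos: [431.0, 150.1, 128.9]
tcp_rot: [-2.399, -2.027, 0.001]
ft_force: [1.1, -0.6, 0.3]
gripper_width: 88.1
```

```bash
python3 - <<'E'
from h import *
ds={n:grab(n) for n in('scene','side','wrist')}; s=arm.sense()
pickle.dump(ds,open('d1.pkl','wb')); print(s['eef_pos'],R(s['tcp_rot']).round(3),s['ft_force'],s['gripper_width'],s['qpos'].round(2))
d=ds['scene']; a=cv2.resize(d['image'][120:270,190:330,::-1],None,fx=4,fy=4,interpolation=2)
b=cv2.resize(ds['wrist']['image'][:,:,::-1],(0,0),fx=.9,fy=.9) 
c=cv2.resize(ds['side']['image'][120:270,230:370,::-1],None,fx=4,fy=4,interpolation=2)
print(a.shape); cv2.imwrite('pics/h1.png',cv2.resize(np.hstack([a,c]),(0,0),fx=.71,fy=.71)); cv2.imwrite('pics/w1.png',b)
E
```

```text
[432.1811983  150.19421688 130.17186045] [[ 0.167  0.986  0.003]
 [ 0.986 -0.167  0.   ]
 [ 0.001  0.003 -1.   ]] [ 0.05858029  0.36918258 -0.29116476] 88.17438949271762 [0.07 0.05 1.99 0.   1.1  0.24]
(600, 560, 3)
```

View pics/w1.png

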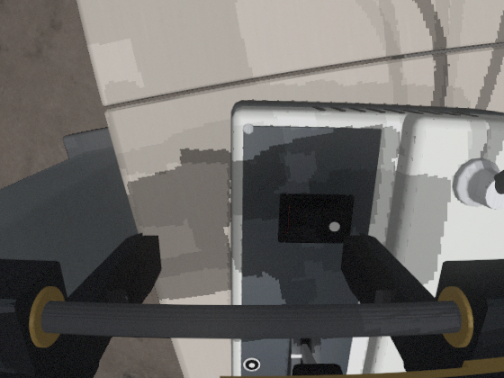

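View pics/h1.png

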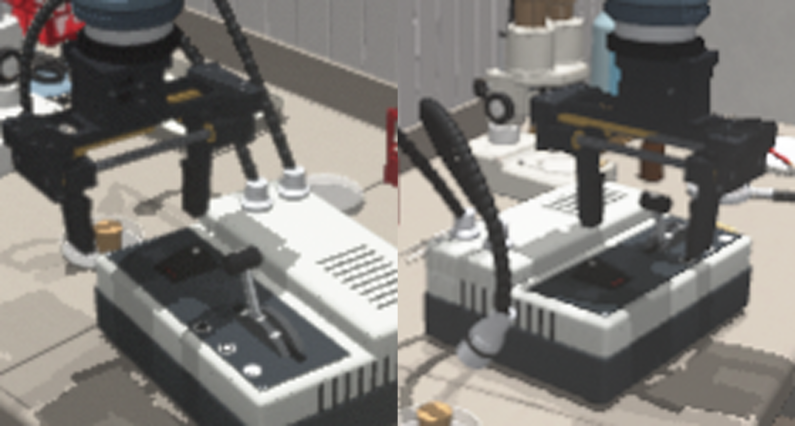

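The wrist view shows the dot at (334,227) in the 0.9-scale picture, with the far fingertip just behind it (343–372, 237). The body is clear of the necks. Next I'll remeasure the dot from this closer view.

```bash
python3 - <<'E'
from h import *
ds=pickle.load(open('d1.pkl','rb')); d=ds['wrist']; s=d['s']; T=R(s['tcp_rot'])
q=ray(d,(334.5/.9,227/.9),94); print('dot',q,'in tool',T.T@(q-s['eef_pos']))
for v in ([0,44,0],[0,61,0],[9,44,0],[9,61,0],[-9,44,0]): print(v,proj(d,s['eef_pos']+T@np.array(v,float))[0]*.9)
# rocker bezel corners at z85, px from view
for u in ((279,194),(354,194),(353,242),(279,242)): 
  q=ray(d,(u[0]/.9,u[1]/.9),86); print((T.T@(q-s['eef_pos'])).round(1))
E
```

```text
dot [480.34013543 139.57827165  94.        ] in tool [-2.44536647 49.29711955 36.14947767]
[0, 44, 0] [341.39824505 252.61619456]
[0, 61, 0] [375.89425362 252.19256099]
[9, 44, 0] [343.05912356 235.5919329 ]
[9, 61, 0] [378.15943432 235.27202491]
[-9, 44, 0] [339.75239875 268.99944152]
[15.2 17.  44.1]
[15.2 61.5 44.2]
[-16.2  63.9  44.2]
[-15.8  17.8  44.1]
```

Call:
carry_out([
  {"linear": [-0.001, 0, 0.015], "twist": 0},
  {"linear": [0, 0, 0.012], "twist": 0},
  {"linear": [0, 0, 0.004], "twist": 0},
  {"linear": [0, 0, 0], "twist": 0},
])

```text
time: 2.1
eef_pos: [430.5, 149.1, 97.3]
tcp_rot: [-2.399, -2.027, 0.001]
ft_force: [-0.7, 0.7, 0.4]
gripper_width: 87.8
```

Call:
carry_out([
  {"linear": [0, 0, 0.001], "twist": 0},
  {"linear": [0, 0, 0.001], "twist": 0},
  {"linear": [0, 0, 0.001], "twist": 0},
  {"linear": [0, 0, 0], "twist": 0},
])

```text
time: 2.5
eef_pos: [431.2, 149.2, 95.0]
tcp_rot: [2.399, 2.028, 0.001]
ft_force: [0.3, -0.4, 1.2]
gripper_width: 88.6
```

Call:
carry_out([
  {"linear": [0, 0, 0.001], "twist": 0},
  {"linear": [0, 0, 0.001], "twist": 0},
  {"linear": [0, 0, 0.001], "twist": 0},
  {"linear": [0, 0, 0], "twist": 0},
])

```text
time: 2.9
eef_pos: [431.7, 149.1, 92.0]
tcp_rot: [2.399, 2.027, 0.002]
ft_force: [2.0, -0.5, 2.5]
gripper_width: 88.0
```

Call:
carry_out([
  {"linear": [0, 0, 0.001], "twist": 0},
  {"linear": [0, 0, 0.001], "twist": 0},
  {"linear": [0, 0, 0], "twist": 0},
  {"linear": [0, 0, 0], "twist": 0},
])

```text
time: 3.3
eef_pos: [432.0, 149.2, 91.4]
tcp_rot: [2.398, 2.027, 0.003]
ft_force: [-4.5, -1.4, 17.2]
gripper_width: 87.9
```

Force rose to 17 N at z = 91.4, so the rocker has probably bottomed. I'll retreat and check it.

Call:
carry_out([
  {"linear": [0, 0, -0.01], "twist": 0},
  {"linear": [0, 0, -0.03], "twist": 0},
  {"linear": [0, 0, -0.03], "twist": 0},
  {"linear": [0, 0, 0], "twist": 0},
])

```text
time: 3.7
eef_pos: [432.6, 149.5, 163.0]
tcp_rot: [2.397, 2.026, 0.007]
ft_force: [1.8, 0.2, 0.3]
gripper_width: 87.6
```

```bash
python3 - <<'E'
from h import *
ds={n:grab(n) for n in('scene','wrist')}; s=arm.sense()
pickle.dump(ds,open('d2.pkl','wb')); print(s['eef_pos'],s['ft_force'])
d0=pickle.load(open('d1.pkl','rb'))
a=cv2.resize(np.hstack([d0['scene']['image'][185:255,215:295],ds['scene']['image'][185:255,215:295]])[:,:,::-1],None,fx=5,fy=5,interpolation=2)
w=ds['wrist']['image'][130:350,210:470,::-1]
b=np.zeros((240,800,3),np.uint8); w=cv2.resize(w,None,fx=1.09,fy=1.09); b[:w.shape[0],:w.shape[1]]=w
w0=cv2.resize(d0['wrist']['image'][150:350,260:440,::-1],None,fx=1.2,fy=1.2); b[:240,400:400+w0.shape[1]]=w0
cv2.imwrite('pics/r2.png',np.vstack([a,b]))
E
```

```text
[430.40088432 149.21566355 159.57549539] [-0.42674338 -1.07385018  0.36473297]
```

View pics/r2.png

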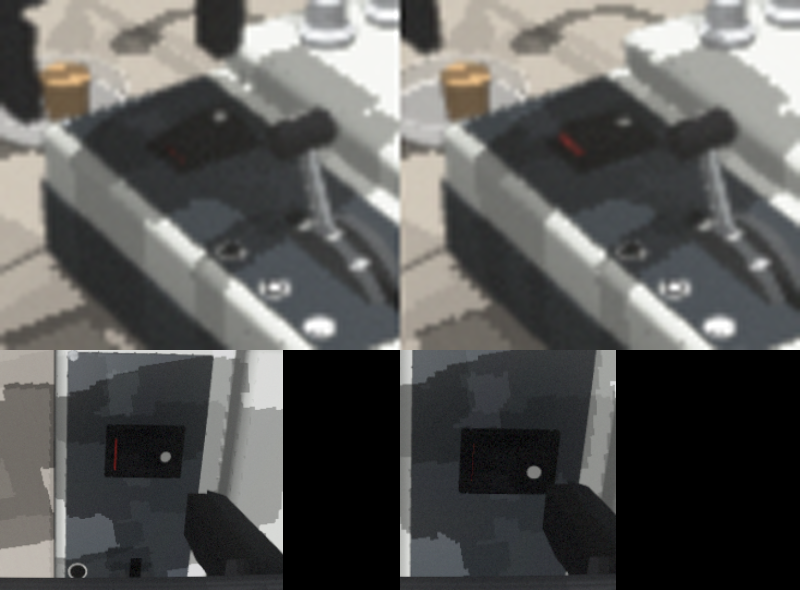

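The rocker's red flank now shows clearly at its near end (scene crop at (572,143), wrist crop at (115,455)). The lever is still closed and the case hasn't visibly moved. Now I'll shut the gripper and go to the left of the knob.

Call:
carry_out([
  {"linear": [-0.023, 0, 0], "twist": 0},
  {"linear": [-0.023, 0, 0], "twist": 0},
  {"linear": [0, 0.02, 0], "twist": 0},
  {"linear": [0, 0.021, 0], "twist": 0},
  {"linear": [0, 0, 0], "twist": 0},
  {"linear": [0, 0, 0], "twist": 0},
  {"linear": [0, 0, 0], "twist": 0},
  {"linear": [0, 0, 0], "twist": 0},
], gripper=0)

```text
time: 4.6
eef_pos: [462.5, 97.3, 159.2]
tcp_rot: [-2.398, -2.028, 0.002]
ft_force: [-0.3, -0.8, -0.2]
gripper_width: 26.3
```

Call:
carry_out([
  {"linear": [0, 0, 0], "twist": 0},
  {"linear": [0, 0, 0.02], "twist": 0},
  {"linear": [0, 0, 0.02], "twist": 0},
  {"linear": [0, 0, 0], "twist": 0},
  {"linear": [0, 0, 0], "twist": 0},
])

```text
time: 5.1
eef_pos: [463.4, 97.1, 119.9]
tcp_rot: [-2.399, -2.028, 0.001]
ft_force: [-0.1, 0.2, 0.2]
gripper_width: 0.4
```

```bash
python3 - <<'E'
from h import *
d=grab('scene'); s=arm.sense(); T=R(s['tcp_rot'])
print(s['eef_pos'],s['ft_force'],s['gripper_width'],'knob in tool',T.T@(np.array([458,63.5,128.7])-s['eef_pos']))
cv2.imwrite('pics/k3.png',cv2.resize(d['image'][140:260,200:340,::-1],None,fx=4,fy=4,interpolation=2))
E
```

```text
[463.97744678  97.01481713 120.50979358] [ 1.07404602  0.67450209 -0.16818721] 0.2390051368875671 knob in tool [-34.0413809   -0.30398206  -8.19416256]
```

View pics/k3.png

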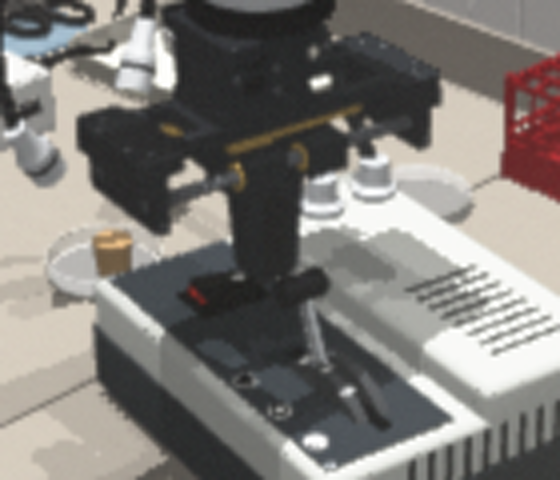

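The shut fingers stand just left of the knob (around (265,270) vs (303,285)), and the red flank still shows. Now I'll push right in steps.

Call:
carry_out([
  {"linear": [-0.006, 0, 0], "twist": 0},
  {"linear": [-0.006, 0, 0], "twist": 0},
  {"linear": [-0.004, 0, 0], "twist": 0},
  {"linear": [-0.004, 0, 0], "twist": 0},
  {"linear": [-0.004, 0, 0], "twist": 0},
  {"linear": [-0.004, 0, 0], "twist": 0},
])

```text
time: 5.75
eef_pos: [460.2, 70.3, 121.1]
tcp_rot: [2.4, 2.027, 0.007]
ft_force: [1.0, 5.7, 4.2]
gripper_width: 0.2
```

Call:
carry_out([
  {"linear": [-0.004, 0, 0], "twist": 0},
  {"linear": [-0.004, 0, 0], "twist": 0},
  {"linear": [-0.004, 0, 0], "twist": 0},
  {"linear": [-0.004, 0, 0], "twist": 0},
  {"linear": [-0.004, 0, 0], "twist": 0},
])

```text
time: 6.25
eef_pos: [455.3, 49.1, 119.4]
tcp_rot: [-2.399, -2.027, 0.001]
ft_force: [0.5, 0.9, 0.2]
gripper_width: 0.7
```

Call:
carry_out([
  {"linear": [-0.004, 0, 0], "twist": 0},
  {"linear": [-0.004, 0, 0], "twist": 0},
  {"linear": [-0.004, 0, 0], "twist": 0},
  {"linear": [-0.004, 0, 0], "twist": 0},
  {"linear": [-0.004, 0, 0], "twist": 0},
])

```text
time: 6.75
eef_pos: [451.9, 29.8, 119.6]
tcp_rot: [-2.399, -2.028, 0.001]
ft_force: [-1.1, 2.4, -0.8]
gripper_width: 0.3
```

Call:
carry_out([
  {"linear": [-0.004, 0, 0], "twist": 0},
  {"linear": [-0.004, 0, 0], "twist": 0},
  {"linear": [-0.003, 0, 0], "twist": 0},
  {"linear": [0, 0, 0], "twist": 0},
  {"linear": [0, 0, 0], "twist": 0},
])

```text
time: 7.25
eef_pos: [450.5, 18.8, 119.7]
tcp_rot: [2.4, 2.027, 0.0]
ft_force: [-1.1, 1.2, 0.4]
gripper_width: 0.3
```

Travel is 79 mm and there is no force now. I'll back off, raise the tool and look.

Call:
carry_out([
  {"linear": [0.01, 0, 0], "twist": 0},
  {"linear": [0.01, 0, -0.01], "twist": 0},
  {"linear": [0, 0, -0.04], "twist": 0},
  {"linear": [0, 0, -0.04], "twist": 0},
  {"linear": [0, -0.02, -0.04], "twist": 0},
  {"linear": [0, -0.03, 0], "twist": 0},
  {"linear": [0, -0.03, 0], "twist": 0},
  {"linear": [0, 0, 0], "twist": 0},
])

```text
time: 8.05
eef_pos: [372.8, 53.6, 250.5]
tcp_rot: [2.397, 2.03, 0.001]
ft_force: [-0.0, -0.1, -0.5]
gripper_width: 0.1
```

```bash
python3 - <<'E'
from h import *
ds={n:grab(n) for n in('scene','side')}; s=arm.sense(); print(s['eef_pos'],s['ft_force'],s['time'])
p=np.load('p.npy'); d=ds['scene']; d0=pickle.load(open('d0.pkl','rb'))['scene']
c=lambda D:D['image'][160:300,195:365,::-1]
f=4.6; im=cv2.resize(c(d),None,fx=f,fy=4.2,interpolation=2)
P=[-46,-58-84*np.sin(.42),52+84*np.cos(.42)]
u=proj(d,toW(p,P))[0]; print('expected open knob px',u)
cv2.drawMarker(im,(int((u[0]+.5-195)*f),int((u[1]+.5-160)*4.2)),(0,255,0),0,14,1)
cv2.imwrite('pics/e4.png',im)
# case shift, from region of front wall/hood away from lever/arm
for n,(y0,y1,x0,x1) in {'scene':(225,285,222,330),'side':(190,260,238,330)}.items():
  a=pickle.load(open('d0.pkl','rb'))[n]['image'];b=ds[n]['image']
  g=lambda i:cv2.Canny(cv2.cvtColor(i,cv2.COLOR_RGB2GRAY),60,150)[y0:y1,x0:x1].astype(np.float32)
  print(n,'shift px',cv2.phaseCorrelate(g(a),g(b)))
E
```

```text
[375.18641554  52.77255032 250.63679218] [-0.03107364 -0.19678704  0.1536498 ] 8.15
expected open knob px [294.16389129 224.62178698]
scene shift px ((-0.08907433108955587, 0.06148041557914752), 0.7027152419090271)
side shift px ((-0.09377258010775336, -0.05454231098028117), 0.8697759909210382)
```

View pics/e4.png

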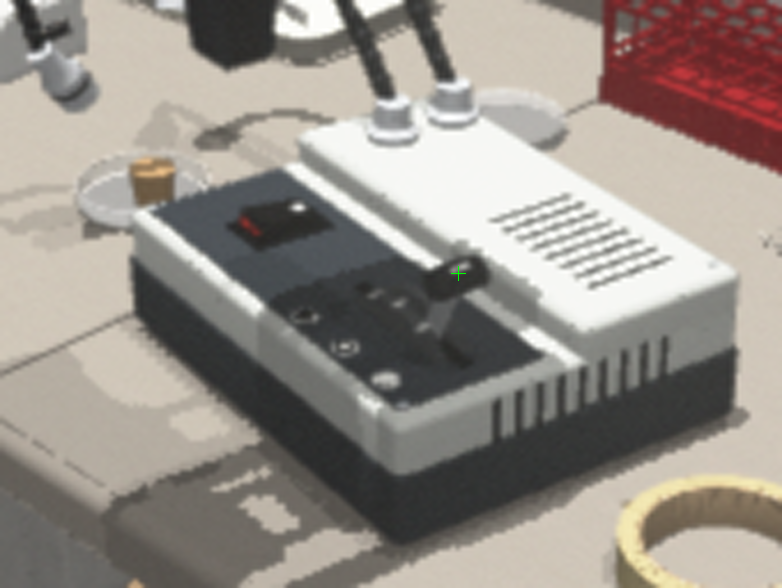

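The knob sits on the position predicted for fully open (mark at (458,273)). The rocker's red flank shows at (250,228), the dish and cork are in place, and the case has shifted less than 0.1 px.

```bash
python3 -c "
from h import *
print(job.hand_in())"
```

```text
the job is handed in; nothing more can be done
None
```

The lamp was switched on with the shutter still closed, and the lever was then pushed across to its fully open stop. The job is handed in; it reports no verdict. The clock read about 8 s of the 38 s at my last check before handing in.

- **Rocker:** I pressed the far half with one finger of the open gripper. The force rose to about 17 N at z = 91 mm. Afterwards the red flank showed in both the scene and wrist views, with the lever still at its closed end.
- **Lever:** I pushed the knob with the shut fingers over the half-open click until it snapped over. I saw about 6 N at most in the readings between moves. In the last scene picture the knob lies on the position predicted for fully open.
- **Light source:** Its image shifted by about 0.1 px between the first and last pictures, in both the scene and side views.
- **Dish, cork and tape:** The dish and cork look unmoved by eye. The tape is only partly in the last picture. I took no separate measurement of any of the three, but the arm never went near them.
- **Arm:** It stands clear at 250 mm height with about 0 N on the wrist.
- **Disagreement:** The corner points in the pose fit were off by up to about 5 px. I therefore aimed from the rocker dot and the knob, where the views agreed to within about 2–4 mm.

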